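# Mark the softest shock mount

### The job

Three spring shock mounts of the airbrush compressor stand in a row on the worktable. Working from left to right as the robot sees them, press the round pad of each mount well down and let it come up again, to feel which spring is the softest; then push the sliding tag on that mount fully down, leaving the other two tags up. Use the fingertips only: do not lift or shift the mounts, and leave the paint bottles and the jar alone.

Things in the scene. Friction and masses are not known exactly. Their poses are not given: they have to be found in the camera images.
- mount_a: one of three outwardly identical spring shock mounts, loose on the table, about 0.8 kg. Dark steel base plate 130 x 74 x 8 mm; origin: centre of its underside; z up, the long side is x. On it, 34 mm from the origin along +x (far from the robot), a round pad on a coil spring; 42 mm along -x (near the robot), a sliding tag. Left = larger world y. The letter says nothing about the place in the row, which changes; the spring's stiffness cannot be seen
- mount_a_pad_top (a point): centre of the top face of this mount's pad: rubber-faced aluminium cup, 50 mm across, face 56 mm above the table when up; moves with the pad
- mount_a_pad (a joint): how far the pad is pressed straight down, m: 0 up, 0.022 fully down; springs back up. The force grows evenly with depth. The three springs differ clearly: 10 mm takes about 2 N on the softest, about 5.5 N on the next and about 10 N on the stiffest (fully down about 4, 11 and 21 N). The softest gives from the first touch and sags a small fraction of a millimetre under its own weight, too little to see; the others start to move at about 1 N and rest at 0
- mount_a_tag_top (a point): centre of the top face of this mount's tag: flat aluminium head 24 mm (x) by 36 mm (y), 6 mm thick, on a flat stem in a grey guide block whose top is 24 mm above the table; face 46 to 50 mm above the table at the start; moves with the tag
- mount_a_tag (a joint): how far the tag is pushed straight down, m: 0 highest, 0.018 fully down (face 32 mm above the table); starts between 0 and 0.004; slides with about 3 N of friction and stays where it is left
- mount_b: one of three outwardly identical spring shock mounts, loose on the table, about 0.8 kg. Dark steel base plate 130 x 74 x 8 mm; origin: centre of its underside; z up, the long side is x. On it, 34 mm from the origin along +x (far from the robot), a round pad on a coil spring; 42 mm along -x (near the robot), a sliding tag. Left = larger world y. The letter says nothing about the place in the row, which changes; the spring's stiffness cannot be seen
- mount_b_pad_top (a point): centre of the top face of this mount's pad: rubber-faced aluminium cup, 50 mm across, face 56 mm above the table when up; moves with the pad
- mount_b_pad (a joint): how far the pad is pressed straight down, m: 0 up, 0.022 fully down; springs back up. The force grows evenly with depth. The three springs differ clearly: 10 mm takes about 2 N on the softest, about 5.5 N on the next and about 10 N on the stiffest (fully down about 4, 11 and 21 N). The softest gives from the first touch and sags a small fraction of a millimetre under its own weight, too little to see; the others start to move at about 1 N and rest at 0
- mount_b_tag_top (a point): centre of the top face of this mount's tag: flat aluminium head 24 mm (x) by 36 mm (y), 6 mm thick, on a flat stem in a grey guide block whose top is 24 mm above the table; face 46 to 50 mm above the table at the start; moves with the tag
- mount_b_tag (a joint): how far the tag is pushed straight down, m: 0 highest, 0.018 fully down (face 32 mm above the table); starts between 0 and 0.004; slides with about 3 N of friction and stays where it is left
- mount_c: one of three outwardly identical spring shock mounts, loose on the table, about 0.8 kg. Dark steel base plate 130 x 74 x 8 mm; origin: centre of its underside; z up, the long side is x. On it, 34 mm from the origin along +x (far from the robot), a round pad on a coil spring; 42 mm along -x (near the robot), a sliding tag. Left = larger world y. The letter says nothing about the place in the row, which changes; the spring's stiffness cannot be seen
- mount_c_pad_top (a point): centre of the top face of this mount's pad: rubber-faced aluminium cup, 50 mm across, face 56 mm above the table when up; moves with the pad
- mount_c_pad (a joint): how far the pad is pressed straight down, m: 0 up, 0.022 fully down; springs back up. The force grows evenly with depth. The three springs differ clearly: 10 mm takes about 2 N on the softest, about 5.5 N on the next and about 10 N on the stiffest (fully down about 4, 11 and 21 N). The softest gives from the first touch and sags a small fraction of a millimetre under its own weight, too little to see; the others start to move at about 1 N and rest at 0
- mount_c_tag_top (a point): centre of the top face of this mount's tag: flat aluminium head 24 mm (x) by 36 mm (y), 6 mm thick, on a flat stem in a grey guide block whose top is 24 mm above the table; face 46 to 50 mm above the table at the start; moves with the tag
- mount_c_tag (a joint): how far the tag is pushed straight down, m: 0 highest, 0.018 fully down (face 32 mm above the table); starts between 0 and 0.004; slides with about 3 N of friction and stays where it is left
- paint_1: small paint bottle with black dropper cap, 25 mm across, 79 mm tall, loose, standing between two mounts; origin: centre of its underside. Bystander
- paint_orange: small orange paint bottle with white cap, 25 mm across, 79 mm tall, loose, standing between two mounts; origin: centre of its underside. Bystander
- cement_jar: square jar with green cap, 46 x 46 mm, 78 mm tall, loose, behind the mounts; origin: centre of its underside. Bystander
Mind the look-alikes: they are no part of the job. Leave any yellow look-alike of the mount_c alone.

How it is judged:
On the way, in this order (a step that is already met when the one before it is completed fails the run):
1. the pad of the left mount is pressed at least 3 mm, the other two pads being up (((world y of mount_a above 0.11 m and value of joint mount_a_pad above 0.003 m and value of joint each of mount_b_pad, mount_c_pad below 0.002 m) or (world y of mount_b above 0.11 m and value of joint mount_b_pad above 0.003 m and value of joint each of mount_a_pad, mount_c_pad below 0.002 m) or (world y of mount_c above 0.11 m and value of joint mount_c_pad above 0.003 m and value of joint each of mount_a_pad, mount_b_pad below 0.002 m))), for 0.1 s.
2. the pad of the middle mount is pressed at least 3 mm, the other two pads being up (((world y of mount_a between -0.11 and 0.11 m and value of joint mount_a_pad above 0.003 m and value of joint each of mount_b_pad, mount_c_pad below 0.002 m) or (world y of mount_b between -0.11 and 0.11 m and value of joint mount_b_pad above 0.003 m and value of joint each of mount_a_pad, mount_c_pad below 0.002 m) or (world y of mount_c between -0.11 and 0.11 m and value of joint mount_c_pad above 0.003 m and value of joint each of mount_a_pad, mount_b_pad below 0.002 m))), for 0.1 s.
3. the pad of the right mount is pressed at least 3 mm, the other two pads being up (((world y of mount_a below -0.11 m and value of joint mount_a_pad above 0.003 m and value of joint each of mount_b_pad, mount_c_pad below 0.002 m) or (world y of mount_b below -0.11 m and value of joint mount_b_pad above 0.003 m and value of joint each of mount_a_pad, mount_c_pad below 0.002 m) or (world y of mount_c below -0.11 m and value of joint mount_c_pad above 0.003 m and value of joint each of mount_a_pad, mount_b_pad below 0.002 m))), for 0.1 s.
4. the tag of the softest mount is down, all pads being up (((value of joint mount_a_pad above 0.0001 m and value of joint mount_a_tag above 0.015 m) or (value of joint mount_b_pad above 0.0001 m and value of joint mount_b_tag above 0.015 m) or (value of joint mount_c_pad above 0.0001 m and value of joint mount_c_tag above 0.015 m)) and value of joint each of mount_a_pad, mount_b_pad, mount_c_pad below 0.002 m), for 0.2 s.
At the end, for the whole second after the job is handed in: The tag of the mount with the softest spring is pushed down at least 15 of its 18 mm, the other two tags are less than 8 mm down, all pads are up again (within 2 mm), and the mounts, both paint bottles and the jar stand upright, at rest, within 30 mm of where they were (all of step 4 and (value of joint mount_a_pad above 0.0001 m or value of joint mount_a_tag below 0.008 m) and (value of joint mount_b_pad above 0.0001 m or value of joint mount_b_tag below 0.008 m) and (value of joint mount_c_pad above 0.0001 m or value of joint mount_c_tag below 0.008 m) and distance of each of mount_a, mount_b, mount_c, paint_1, paint_orange, cement_jar from where it was at the start of the episode below 0.03 m and angle between each of mount_a, mount_b, mount_c, paint_1, paint_orange, cement_jar's own z axis and vertical below 0.1 rad and linear speed of each of mount_a, mount_b, mount_c, paint_1, paint_orange, cement_jar below 0.02 m/s); the robot touches nothing.
It fails at once if a mount is lifted more than 10 mm, tipped or shifted more than 30 mm (height (world z) of any of mount_a, mount_b, mount_c above 0.01 m or angle between any of mount_a, mount_b, mount_c's own z axis and vertical above 0.2 rad or distance of any of mount_a, mount_b, mount_c from where it was at the start of the episode above 0.03 m).
It fails at once if a paint bottle or the jar is lifted, tipped or shifted more than 30 mm (height (world z) of any of paint_1, paint_orange, cement_jar above 0.015 m or angle between any of paint_1, paint_orange, cement_jar's own z axis and vertical above 0.3 rad or distance of any of paint_1, paint_orange, cement_jar from where it was at the start of the episode above 0.03 m).
It also fails if it takes over 64 s, if anything falls off the work surface, if the arm or the gripper's body presses on something with over 40 N, if the wrist force passes 120 N, or if a joint passes its speed limit or range.

### The arm

A 7-joint arm with a two-finger parallel gripper is mounted at the origin on a cart in front of the work surface, level with it; the furniture and walls round the work are solid. World frame = base frame: x ahead of the robot, y to its left, z up, the work surface at z = 0. Lengths are in m, angles in rad, forces in N, time in s.
With the tool pointing down it reaches from about 0.4 to 0.85 m from the base axis. Payload 10.4 kg.
Tool frame: the origin (TCP) lies midway between the tips of the shut fingers; the grasp point (between the pads) lies 19 mm behind it; z points along the fingers, y is the line along which they close (so a half turn about z gives the same grasp; the last joint's range is limited). The gripper opens to 85 mm and grips with 20 to 120 N. Pads are 22 mm wide; open, the fingers measure 114 mm over their backs; the gripper's body (76 mm by 85 mm) begins 54 mm behind the grasp point. The pads swing forward as they close: fully open they stand 13 mm farther back than shut.
Start: joints at [-1.241, 0.332, -0.065, 1.46, 0.022, 1.35, -0.088], TCP at [0.216, 0.587, 0.202] pointing down, gripper open.
Joint ranges: [-2.6, 2.6], [-0.5, 2.12], [-1.47, 1.34], [0.16, 2.42], [-1.27, 4.41], [0.06, 2.06], [-2.6, 2.6]. Speed limits (rad/s): [2.22, 2.22, 2.79, 2.79, 3.14, 3.14, 3.14].

### API

Orientations are given as a rotation vector (axis times angle).
In Python, from workcell import manip gives the robot as it stands.
- The arm moves only by the tool drive_tool, never from a script. Its argument "steps" is a list of rows, each a list of 4 numbers: the shift along the tool's x, y, z normalised to -1 to 1, where 1 is 0.12 m, then the turn about the tool's z normalised to -1 to 1, where 1 is 60 degrees. In form: [[x, y, z, spin], ...]. A call has exactly 5 rows; each row shifts and turns the commanded pose from where the row before left it, along the tool's axes as they then stand; what a row does not reach is not made up. A row lasts 1/12 s, in which the tool goes at most 41.7 mm and 7.16 degrees, less where a joint would pass 70% of its speed; a pose out of reach is approached as far as the arm can. A call with a number of a shift or a turn outside -1 to 1 is refused whole. A call with a gripper value outside its range is refused whole. "grip" is the gripper's target within -1 to 1 (shut at 1, half-way at 0, fully open at -1), set as the call begins (left out, the last holds). The fingers move at their own pace and stop on an object; "squeeze" is the grip in N (left out, the last holds). Time passes only in rows, so rows that do not move let the fingers close, or fill a call up. It gives the time, the measured TCP pose, the force, the opening and the grip force at its end, in the units of the state.
- manip.observe(): the state, without advancing time (a new reading comes with each control period).
- manip.camera(name): name is "scene" or "top"; returns (picture, depth): 400x640x3 uint8, red, green, blue; 400x640 float32, m along the optical axis (not along the pixel's ray), 0 where there is no reading.
- manip.calibration(name): a dict with "fx", "fy", "cx", "cy" (pixels), "rvec" (rotation vector, rad) and "tvec" (3), from world to camera coordinates, as OpenCV has them. Camera axes: x right, y down, z forward; pixel columns grow to the right and rows downward; lengths in m; the calibration is good to about 2 mm. A picture is of the moment at which its call begins. calibration takes no time and is no camera call.
- manip.job_done(): hands the job in; it is judged then, once.
Trained networks look in the newest picture that a camera, given by its name, has taken for a name from the list of things; names that differ only in an ending like _2 or _b are one class to them, and where a whole thing is asked for, a point or a joint stands for the part that bears it (a point fixed in the world has none). Each returns a list of dicts, best first, with "score" (0 to 1); they miss things now and then, are a little off and sometimes report something else, mostly with a low value. They report only what shows in the picture. A call takes as long as a camera call. They do not tell look-alikes from the thing itself.
- manip.masks_of(label, camera): "region" (400x640 bool, what is visible of it) and "extent" ([left, top, right, bottom] in pixels, round what is visible of it).
The state is a dict: "time": time; "q": joint angles; "qd": joint speeds; "joint_torque": joint torques, N m; "ee_pos": TCP position; "tool_rot": TCP orientation; "force": force on the tool from outside, world axes, zero at the start; "ft_torque": the same for the moment, N m; "width": finger opening in m; "grip_force": force on a finger pad.
Only numpy, scipy, OpenCV 4.12 (cv2) and the standard library are available. Lean on these libraries where they do the work, as an engineer would, in place of code of your own. Each camera call takes 0.05 s, during which the arm holds its last target. There are 200 camera calls.

## Working session

There is one attempt and no reset: what is moved stays moved. The work goes in short steps, Python scripts to look and compute and a tool call to move; the robot and the scene stay as the last step left them, time stands still between calls to the robot, and variables do not carry over. Pictures are saved under pics/ and viewed, at most 10 in all, crops included, and the job is handed in when it is done.

Besides the shell and the picture viewer there is one more tool, called after ">>>" by a JSON object that holds its "fn" and its "kwargs", one argument or row to a line. drive_tool: Moves the arm, as the interface text tells. Its arguments: {"type":"object","properties":{"steps":{"type":"array"},"grip":{"type":"number"},"squeeze":{"type":"number"}},"required":["steps"]}

```bash
mkdir -p pics; cat > h.py <<'E'
import numpy as np,cv2
from workcell import manip
def cloud(name):
    p,d=manip.camera(name);c=manip.calibration(name)
    R=cv2.Rodrigues(np.array(c["rvec"],float))[0];t=np.array(c["tvec"],float)
    v,u=np.mgrid[:400,:640]
    X=np.stack([(u-c["cx"])/c["fx"]*d,(v-c["cy"])/c["fy"]*d,d],-1)
    W=(X-t.ravel())@R
    W[d==0]=np.nan
    return p,W
E
python3 - <<'E'
from h import *
s=manip.observe();print({k:np.round(v,3) for k,v in s.items()})
for n in("top","scene"):
    p,W=cloud(n);cv2.imwrite(f"pics/{n}0.png",p[...,::-1]);np.save(n+"0.npy",W)
    for l in("mount_a_pad_top","mount_a_tag_top","mount_a"):
        for m in manip.masks_of(l,n):
            P=W[m["region"]];P=P[~np.isnan(P[:,0])]
            print(n,l,round(m["score"],2),m["extent"],np.round(np.median(P,0),3),np.round(np.percentile(P,[2,98],0),3).tolist())
E
```

```text
{'time': np.float64(0.0), 'q': array([-1.241,  0.333, -0.065,  1.461,  0.022,  1.35 , -0.089]), 'qd': array([-0.001,  0.   , -0.   ,  0.   ,  0.001,  0.001, -0.   ]), 'joint_torque': array([ 0.0000e+00, -6.2544e+01,  4.9000e-02, -3.9160e+01,  1.6000e-02,
        1.0000e-02,  0.0000e+00]), 'ee_pos': array([0.216, 0.586, 0.201]), 'tool_rot': array([-5.510e-01, -3.093e+00,  2.000e-03]), 'force': array([-0.057, -0.603,  0.364]), 'ft_torque': array([ 0.01 , -0.008, -0.016]), 'grip_force': np.float64(0.0), 'width': np.float64(0.085)}
top mount_a_pad_top 0.54 [363.7, 220.4, 379.1, 232.7] [ 0.544 -0.239  0.056] [[0.522, -0.262, 0.048], [0.566, -0.218, 0.06]]
top mount_a 0.93 [419.1, 161.7, 455.4, 206.3] [ 0.695 -0.449  0.01 ] [[0.632, -0.499, 0.003], [0.747, -0.408, 0.059]]
top mount_a 0.89 [196.6, 209.5, 232.8, 253.9] [0.522 0.235 0.009] [[0.46, 0.193, 0.002], [0.582, 0.284, 0.058]]
top mount_a 0.78 [285.6, 210.6, 312.3, 249.0] [ 0.54  -0.025  0.01 ] [[0.481, -0.058, 0.003], [0.597, 0.012, 0.058]]
top mount_a 0.64 [357.5, 222.7, 381.4, 265.4] [ 0.508 -0.238  0.009] [[0.447, -0.275, 0.003], 
[... 300 characters left out ...]
1 [300.0, 258.3, 315.8, 272.5] [ 0.467 -0.241  0.046] [[0.456, -0.255, 0.0], [0.489, -0.194, 0.048]]
scene mount_a_tag_top 0.35 [295.0, 199.7, 316.3, 215.7] [ 0.571 -0.032  0.055] [[0.551, -0.047, 0.001], [0.602, 0.061, 0.058]]
scene mount_a 0.9 [290.7, 242.8, 355.4, 294.0] [ 0.517 -0.251  0.009] [[0.447, -0.275, 0.001], [0.571, -0.208, 0.057]]
scene mount_a 0.83 [427.3, 270.7, 486.5, 332.7] [ 0.697 -0.463  0.013] [[0.638, -0.502, 0.005], [0.757, -0.415, 0.057]]
scene mount_a 0.78 [232.9, 168.5, 274.1, 191.2] [0.533 0.227 0.01 ] [[0.464, 0.193, 0.002], [0.582, 0.282, 0.057]]
scene mount_a 0.56 [269.2, 201.0, 318.1, 239.0] [ 0.539 -0.032  0.011] [[0.478, -0.059, 0.002], [0.599, 0.013, 0.057]]
```

```bash
python3 - <<'E'
from h import *
a=cv2.imread("pics/top0.png")[130:290,160:480];cv2.imwrite("pics/t1.png",cv2.resize(a,(800,400),interpolation=cv2.INTER_CUBIC))
W=np.load("top0.npy").reshape(-1,3); W2=np.load("scene0.npy").reshape(-1,3)
for y0,x0 in((.23,.52),(-.025,.54),(-.24,.51)):
  for n,V in(("top",W),("scene",W2)):
    m=(abs(V[:,1]-y0)<.06)&(abs(V[:,0]-x0)<.09)
    p=V[m&(V[:,2]>.0515)&(V[:,2]<.062)&(V[:,0]>x0-.01)];t=V[m&(V[:,2]>.04)&(V[:,2]<.0535)&(V[:,0]<x0-.01)]
    f=lambda q:(len(q),np.round((q.min(0)+q.max(0))/2,3),np.round(np.ptp(q,axis=0),3))
    print(n,y0,"pad",f(p),"tag",f(t))
E
```

```text
top 0.23 pad (199, array([0.554, 0.228, 0.056]), array([0.046, 0.049, 0.009])) tag (95, array([0.484, 0.254, 0.047]), array([0.03 , 0.039, 0.013]))
scene 0.23 pad (100, array([0.556, 0.229, 0.055]), array([0.048, 0.051, 0.007])) tag (46, array([0.485, 0.253, 0.045]), array([0.03 , 0.034, 0.008]))
top -0.025 pad (203, array([ 0.573, -0.024,  0.057]), array([0.049, 0.048, 0.01 ])) tag (95, array([ 0.499, -0.019,  0.048]), array([0.024, 0.036, 0.011]))
scene -0.025 pad (152, array([ 0.576, -0.023,  0.055]), array([0.049, 0.05 , 0.007])) tag (81, array([ 0.499, -0.02 ,  0.046]), array([0.025, 0.039, 0.011]))
top -0.24 pad (203, array([ 0.544, -0.239,  0.056]), array([0.046, 0.048, 0.01 ])) tag (94, array([ 0.467, -0.238,  0.046]), array([0.021, 0.033, 0.008]))
scene -0.24 pad (258, array([ 0.544, -0.239,  0.056]), array([0.049, 0.05 , 0.008])) tag (136, array([ 0.468, -0.238,  0.044]), array([0.025, 0.038, 0.009]))
```

View pics/t1.png

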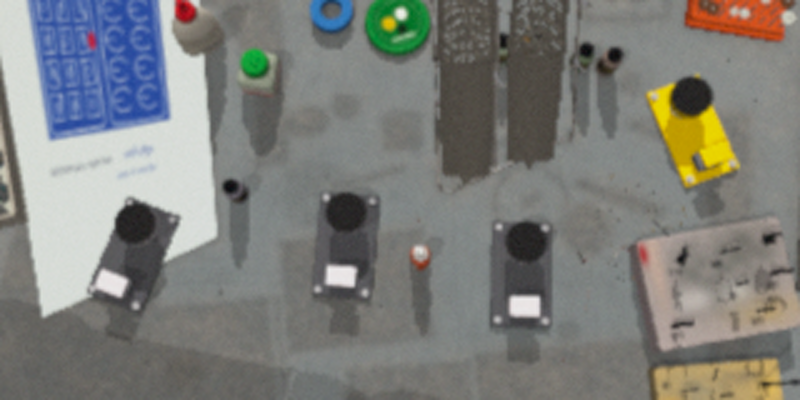

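View pics/scene0.png

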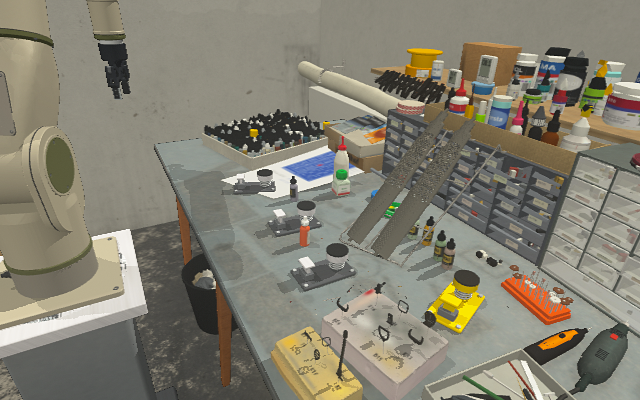

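The pictures show three dark mounts at crop pixels (135,250), (345,245) and (522,275). Bottles stand between them at (235,190) and (420,255), and the yellow look-alike at (690,130) is off to the right. Next I shut the gripper and go to the left pad at (0.555, 0.228).

>>> {"fn": "drive_tool", "kwargs": {
  "steps": [
    [-0.245,-0.12,0,0],
    [-0.245,-0.12,0,0],
    [-0.245,-0.12,0,0],
    [-0.245,-0.12,0,0],
    [-0.245,-0.12,0,0]
  ],
  "grip": 1
}}

```text
time: 0.82
ee_pos: [0.3299, 0.4669, 0.2018]
tool_rot: [0.551, 3.093, 0.001]
force: [0.2, -0.2, -0.8]
width: 0.0256
grip_force: 0.0
```

>>> {"fn": "drive_tool", "kwargs": {
  "steps": [
    [-0.245,-0.12,0,0],
    [-0.245,-0.12,0,0],
    [-0.245,-0.12,0,0],
    [-0.245,-0.12,0,0],
    [-0.245,-0.12,0,0]
  ]
}}

```text
time: 1.23
ee_pos: [0.443, 0.3485, 0.2019]
tool_rot: [0.551, 3.093, 0.001]
force: [0.8, 0.4, -0.1]
width: 0.0
grip_force: 0.0
```

>>> {"fn": "drive_tool", "kwargs": {
  "steps": [
    [-0.245,-0.124,0,0],
    [-0.245,-0.124,0,0],
    [-0.245,-0.124,0,0],
    [-0.245,-0.124,0,0],
    [-0.245,-0.124,0,0]
  ]
}}

```text
time: 1.65
ee_pos: [0.5552, 0.2279, 0.2019]
tool_rot: [0.551, 3.093, 0.0]
force: [-0.1, 0.1, 0.2]
width: -0.0001
grip_force: 0.0
```

>>> {"fn": "drive_tool", "kwargs": {
  "steps": [
    [0,0,0.25,0],
    [0,0,0.25,0],
    [0,0,0.25,0],
    [0,0,0.2,0],
    [0,0,0.1,0]
  ]
}}

```text
time: 2.07
ee_pos: [0.5527, 0.2284, 0.0724]
tool_rot: [-0.551, -3.09, 0.004]
force: [-0.1, -0.8, -0.2]
width: -0.0
grip_force: 0.0
```

>>> {"fn": "drive_tool", "kwargs": {
  "steps": [
    [0,0,0.08,0],
    [0,0,0.06,0],
    [0,0,0.06,0],
    [0,0,0.05,0],
    [0,0,0,0]
  ]
}}

```text
time: 2.48
ee_pos: [0.5542, 0.2292, 0.0452]
tool_rot: [-0.551, -3.093, 0.0]
force: [-0.8, 1.1, -0.1]
width: 0.0003
grip_force: 0.0
```

>>> {"fn": "drive_tool", "kwargs": {
  "steps": [
    [0,0,0,0],
    [0,0,0,0],
    [0,0,0,0],
    [0,0,0,0],
    [0,0,0,0]
  ]
}}

```text
time: 2.9
ee_pos: [0.5545, 0.2293, 0.0461]
tool_rot: [0.551, 3.093, 0.001]
force: [-0.6, 0.1, 0.1]
width: 0.0001
grip_force: 0.0
```

>>> {"fn": "drive_tool", "kwargs": {
  "steps": [
    [0,0,0.03,0],
    [0,0,0.03,0],
    [0,0,0.02,0],
    [0,0,0,0],
    [0,0,0,0]
  ]
}}

```text
time: 3.32
ee_pos: [0.5541, 0.2291, 0.0358]
tool_rot: [-0.551, -3.092, 0.001]
force: [-0.6, 0.1, 0.6]
width: 0.0001
grip_force: 0.0
```

>>> {"fn": "drive_tool", "kwargs": {
  "steps": [
    [0,0,0,0],
    [0,0,0,0],
    [0,0,0,0],
    [0,0,0,0],
    [0,0,0,0]
  ]
}}

```text
time: 3.73
ee_pos: [0.5544, 0.2293, 0.0362]
tool_rot: [0.551, 3.093, 0.0]
force: [-0.3, -0.6, -0.6]
width: 0.0001
grip_force: 0.0
```

```bash
python3 - <<'E'
from h import *
print(np.round([manip.observe()["force"] for _ in range(2)],2))
p,W=cloud("scene");cv2.imwrite("pics/s1.png",cv2.resize(p[120:220,200:330,::-1],(780,600),interpolation=cv2.INTER_CUBIC))
s=manip.observe();print(s["ee_pos"],s["force"])
E
```

```text
[[-0.34 -0.57 -0.63]
 [-0.34 -0.57 -0.63]]
[0.55435844 0.22926894 0.03617858] [ 0.00753197 -0.7677152   0.27127526]
```

View pics/s1.png

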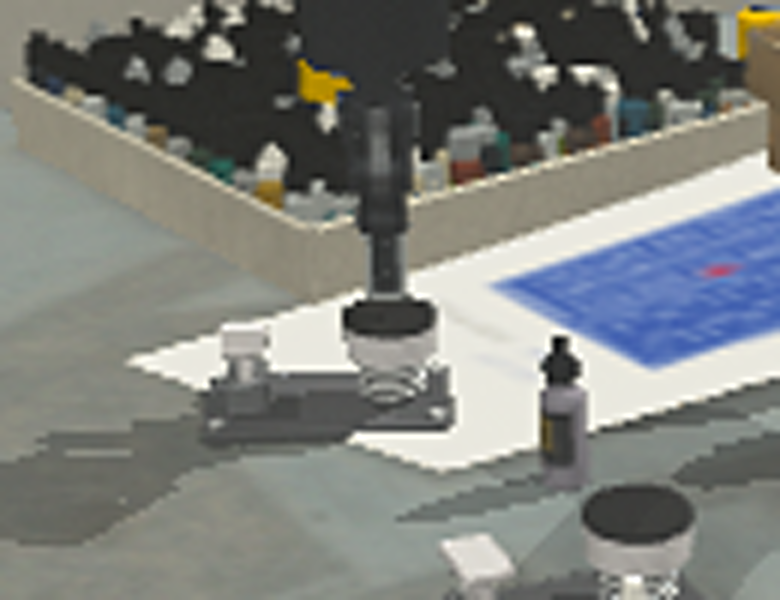

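The finger ends at the back rim of the left pad (crop 385,298) and there is no force, so it may be behind the pad instead of on it. I'll check with depth.

```bash
python3 - <<'E'
from h import *
for n in("scene","top"):
    p,W=cloud(n);V=W.reshape(-1,3)
    m=(abs(V[:,0]-.555)<.07)&(abs(V[:,1]-.228)<.09)&(V[:,2]>.028)&(V[:,2]<.13)
    for lo in np.arange(.028,.128,.01):
        q=V[m&(V[:,2]>=lo)&(V[:,2]<lo+.01)&(V[:,0]>.51)]
        if len(q):print(n,round(lo,3),len(q),np.round(q.min(0),3)[:2],np.round(q.max(0),3)[:2])
    if n=="scene":
        for v in range(155,182,2):print(v,[tuple((W[v,u]*1000).round().astype(int)) if W[v,u,0]==W[v,u,0] else None for u in(262,264,266)])
E
```

```text
scene 0.028 20 [0.536 0.205] [0.574 0.228]
scene 0.038 50 [0.531 0.203] [0.576 0.239]
scene 0.048 103 [0.532 0.203] [0.581 0.249]
scene 0.058 6 [0.535 0.222] [0.555 0.24 ]
scene 0.068 15 [0.543 0.217] [0.563 0.224]
scene 0.078 22 [0.544 0.211] [0.563 0.228]
scene 0.088 24 [0.545 0.214] [0.563 0.229]
scene 0.098 14 [0.543 0.213] [0.562 0.229]
scene 0.108 17 [0.533 0.198] [0.559 0.241]
scene 0.118 16 [0.532 0.187] [0.553 0.21 ]
155 [(np.int64(542), np.int64(206), np.int64(122)), (np.int64(546), np.int64(200), np.int64(124)), (np.int64(548), np.int64(187), np.int64(128))]
157 [(np.int64(541), np.int64(203), np.int64(117)), (np.int64(546), np.int64(200), np.int64(117)), (np.int64(552), np.int64(199), np.int64(117))]
159 [(np.int64(546), np.int64(219), np.int64(104)), (np.int64(551), np.int64(215), np.int64(105)), (np.int64(560), np.int64(221), np.int64(101))]
161 [(np.int64(547), np.int64(222), np.int64(96)), (np.int64(553), np.int64(222), np.int64(95)), (np.int64(556), np.int64(213), np.int64(98))]
163 [(np.int64(546), np.int64(220), np.int64(91)), (np.int64(551), np.int64(215), np.int6
[... 921 characters left out ...]
int64(540), np.int64(211), np.int64(49)), (np.int64(547), np.int64(212), np.int64(47)), (np.int64(551), np.int64(205), np.int64(49))]
179 [(np.int64(540), np.int64(212), np.int64(42)), (np.int64(547), np.int64(212), np.int64(40)), (np.int64(551), np.int64(206), np.int64(42))]
181 [(np.int64(544), np.int64(224), np.int64(29)), (np.int64(549), np.int64(218), np.int64(30)), (np.int64(553), np.int64(213), np.int64(32))]
top 0.028 3 [0.531 0.219] [0.534 0.232]
top 0.038 5 [0.533 0.209] [0.568 0.22 ]
top 0.048 46 [0.532 0.208] [0.578 0.245]
top 0.058 9 [0.531 0.213] [0.574 0.232]
top 0.068 2 [0.542 0.225] [0.544 0.226]
top 0.078 1 [0.543 0.226] [0.543 0.226]
top 0.118 5 [0.532 0.203] [0.538 0.219]
```

The finger is over the pad centre (x about 0.553), but its tip is really at about z 0.06. The pad is untouched and the force is zero, so the reported TCP z reads about 25 mm low here. I'll go down slowly and rely on force and camera.

>>> {"fn": "drive_tool", "kwargs": {
  "steps": [
    [0,0,0.03,0],
    [0,0,0.03,0],
    [0,0,0,0],
    [0,0,0,0],
    [0,0,0,0]
  ]
}}

```text
time: 4.3
ee_pos: [0.5543, 0.2292, 0.0288]
tool_rot: [-0.551, -3.093, 0.0]
force: [0.2, 0.1, 0.3]
width: 0.0003
grip_force: 0.0
```

```bash
cat >> h.py <<'E'
def pad(x,y,cam="scene"):
    p,W=cloud(cam);V=W.reshape(-1,3)
    q=V[(np.hypot(V[:,0]-x,V[:,1]-y)<.021)&(V[:,2]>.028)&(V[:,2]<.062)]
    s=manip.observe();print("pad z",np.round(np.percentile(q[:,2],[50,75,90,98]),4),len(q),"F",np.round(s["force"],2),"ee",np.round(s["ee_pos"],4))
    return p,W
E
python3 -c "
from h import *
for i in range(4): p,W=pad(.555,.228)
print(manip.observe()['ft_torque'],manip.observe()['joint_torque'])
cv2.imwrite('pics/s2.png',cv2.resize(p[120:220,200:330,::-1],(780,600),interpolation=cv2.INTER_CUBIC))"
```

```text
pad z [0.0555 0.0565 0.0578 0.061 ] 86 F [-0.51 -0.08  0.56] ee [0.5544 0.2293 0.0289]
pad z [0.0555 0.0567 0.0576 0.0612] 78 F [ 0.68 -0.09  0.4 ] ee [0.5544 0.2292 0.029 ]
pad z [0.0555 0.0566 0.0573 0.0603] 79 F [-0.   -0.19 -0.72] ee [0.5544 0.2292 0.029 ]
pad z [0.0554 0.0566 0.0576 0.0608] 87 F [ 0.5  -0.37 -0.35] ee [0.5544 0.2293 0.029 ]
[-0.0448451  -0.01264966 -0.01050631] [ 2.55680548e-03 -6.18803072e+01  4.59645331e+00 -3.35182929e+01
  1.42896746e-02  1.89570252e-03 -5.19618038e-05]
```

View pics/s2.png

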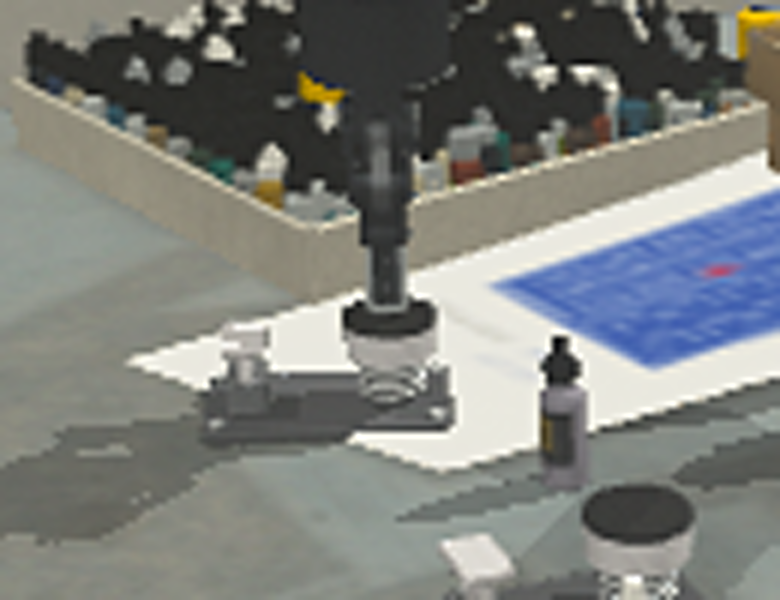

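The tip now ends at crop (388,310), nearly on the pad centre, so contact should come at ee z of about 0.027. I'll keep going down.

>>> {"fn": "drive_tool", "kwargs": {
  "steps": [
    [0,0,0.03,0],
    [0,0,0.03,0],
    [0,0,0,0],
    [0,0,0,0],
    [0,0,0,0]
  ]
}}

```text
time: 4.92
ee_pos: [0.5541, 0.2292, 0.0216]
tool_rot: [-0.551, -3.092, 0.0]
force: [-0.5, -0.5, 0.2]
width: 0.0
grip_force: 0.5
```

```bash
python3 -c "
from h import *
for i in range(4): p,W=pad(.555,.228)"
```

```text
pad z [0.0515 0.0528 0.0547 0.0607] 76 F [-0.63 -1.14  0.45] ee [0.5542 0.2292 0.0217]
pad z [0.0514 0.0525 0.0561 0.0618] 79 F [-0.71 -0.44  1.39] ee [0.5543 0.2292 0.0217]
pad z [0.0513 0.0527 0.0556 0.061 ] 84 F [-0.32 -1.03  1.49] ee [0.5543 0.2292 0.0218]
pad z [0.0513 0.0531 0.0593 0.0607] 71 F [-0.35 -0.06  1.46] ee [0.5543 0.2292 0.0218]
```

>>> {"fn": "drive_tool", "kwargs": {
  "steps": [
    [0,0,0.03,0],
    [0,0,0.03,0],
    [0,0,0,0],
    [0,0,0,0],
    [0,0,0,0]
  ]
}}

```text
time: 5.53
ee_pos: [0.5544, 0.2293, 0.0146]
tool_rot: [0.551, 3.093, 0.0]
force: [0.7, 0.1, 3.1]
width: 0.0003
grip_force: 1.2
```

```bash
python3 -c "
from h import *
for i in range(4): p,W=pad(.555,.228)"
```

```text
pad z [0.045  0.0507 0.0578 0.0607] 85 F [ 0.27 -0.26  2.31] ee [0.5544 0.2293 0.0146]
pad z [0.0456 0.0506 0.0581 0.0609] 80 F [-0.31  0.59  2.81] ee [0.5544 0.2293 0.0146]
pad z [0.0448 0.0487 0.0573 0.0611] 95 F [1.07 0.72 2.44] ee [0.5544 0.2293 0.0147]
pad z [0.0446 0.0492 0.0564 0.0596] 85 F [0.11 1.42 1.82] ee [0.5544 0.2293 0.0147]
```

>>> {"fn": "drive_tool", "kwargs": {
  "steps": [
    [0,0,0.03,0],
    [0,0,0.02,0],
    [0,0,0,0],
    [0,0,0,0],
    [0,0,0,0]
  ]
}}

```text
time: 6.15
ee_pos: [0.5545, 0.2293, 0.0086]
tool_rot: [0.551, 3.093, 0.0]
force: [0.9, 0.4, 3.6]
width: -0.0003
grip_force: 1.8
```

```bash
python3 -c "
from h import *
for i in range(5): p,W=pad(.555,.228)"
```

```text
pad z [0.0401 0.051  0.056  0.0598] 89 F [ 0.97 -0.62  2.53] ee [0.5545 0.2293 0.0086]
pad z [0.0401 0.0505 0.0574 0.0605] 90 F [0.78 0.35 3.61] ee [0.5545 0.2293 0.0087]
pad z [0.0397 0.0512 0.0586 0.0614] 90 F [1.   0.17 3.77] ee [0.5545 0.2293 0.0087]
pad z [0.04   0.0509 0.0573 0.0603] 86 F [0.94 0.   2.98] ee [0.5545 0.2293 0.0086]
pad z [0.04   0.0515 0.0577 0.0615] 93 F [2.23 0.85 3.44] ee [0.5545 0.2293 0.0087]
```

>>> {"fn": "drive_tool", "kwargs": {
  "steps": [
    [0,0,-0.1,0],
    [0,0,-0.15,0],
    [0,0,-0.2,0],
    [0,0,-0.2,0],
    [0,0,-0.1,0]
  ]
}}

```text
time: 6.82
ee_pos: [0.5549, 0.2294, 0.1017]
tool_rot: [0.551, 3.091, 0.002]
force: [0.2, -0.3, 0.4]
width: -0.0002
grip_force: 0.0
```

>>> {"fn": "drive_tool", "kwargs": {
  "steps": [
    [-0.088,-0.192,0,0],
    [-0.088,-0.192,0,0],
    [-0.088,-0.192,0,0],
    [-0.088,-0.192,0,0],
    [-0.088,-0.192,0,0]
  ]
}}

```text
time: 7.23
ee_pos: [0.5633, 0.1016, 0.0982]
tool_rot: [-0.551, -3.092, 0.001]
force: [0.7, 0.5, 0.1]
width: 0.0
grip_force: 0.0
```

>>> {"fn": "drive_tool", "kwargs": {
  "steps": [
    [-0.088,-0.193,0,0],
    [-0.088,-0.193,0,0],
    [-0.088,-0.193,0,0],
    [-0.088,-0.193,0,0],
    [-0.089,-0.193,0,0]
  ]
}}

```text
time: 7.65
ee_pos: [0.573, -0.0253, 0.0983]
tool_rot: [-0.551, -3.092, 0.0]
force: [-0.3, -0.1, -0.1]
width: -0.0002
grip_force: 0.0
```

```bash
python3 -c "
from h import *
s=manip.observe();print(s['ee_pos'])
V=np.load('top0.npy').reshape(-1,3)
for c in((.575,-.024),(.544,-.239)):
  for r in(.06,.08,.1,.13,.16):
    q=V[np.hypot(V[:,0]-c[0],V[:,1]-c[1])<r];q=q[q[:,0]>c[0]];print(c,r,q[np.argmax(q[:,2])].round(3))"
```

```text
[ 0.57297799 -0.02528109  0.09825302]
(0.575, -0.024) 0.06 [ 0.587 -0.005  0.061]
(0.575, -0.024) 0.08 [ 0.587 -0.005  0.061]
(0.575, -0.024) 0.1 [ 0.587 -0.005  0.061]
(0.575, -0.024) 0.13 [ 0.587 -0.005  0.061]
(0.575, -0.024) 0.16 [0.599 0.115 0.081]
(0.544, -0.239) 0.06 [ 0.551 -0.262  0.061]
(0.544, -0.239) 0.08 [ 0.551 -0.262  0.061]
(0.544, -0.239) 0.1 [ 0.551 -0.262  0.061]
(0.544, -0.239) 0.13 [ 0.661 -0.187  0.064]
(0.544, -0.239) 0.16 [ 0.69  -0.178  0.096]
```

>>> {"fn": "drive_tool", "kwargs": {
  "steps": [
    [0,0,0.2,0],
    [0,0,0.2,0],
    [0,0,0.15,0],
    [0,0,0.07,0],
    [0,0,0,0]
  ]
}}

```text
time: 8.07
ee_pos: [0.5721, -0.0242, 0.0225]
tool_rot: [-0.551, -3.089, 0.002]
force: [-2.5, 0.2, 5.1]
width: 0.0
grip_force: 2.2
```

>>> {"fn": "drive_tool", "kwargs": {
  "steps": [
    [0,0,0.03,0],
    [0,0,0.03,0],
    [0,0,0.02,0],
    [0,0,0,0],
    [0,0,0,0]
  ]
}}

```text
time: 8.48
ee_pos: [0.574, -0.0241, 0.0164]
tool_rot: [0.551, 3.092, 0.001]
force: [-5.0, 0.4, 10.6]
width: 0.0002
grip_force: 5.0
```

```bash
python3 -c "
from h import *
for i in range(4): p,W=pad(.575,-.024)"
```

```text
pad z [0.0468 0.0516 0.0575 0.06  ] 94 F [-6.43 -0.83 10.39] ee [ 0.574  -0.0241  0.0165]
pad z [0.0469 0.0529 0.0584 0.0618] 98 F [-5.59 -0.53  9.62] ee [ 0.574  -0.0241  0.0165]
pad z [0.0469 0.0529 0.0588 0.0616] 98 F [-6.33  0.25 10.21] ee [ 0.574  -0.0241  0.0165]
pad z [0.0469 0.0528 0.0589 0.0611] 103 F [-5.22 -0.13 10.62] ee [ 0.574  -0.0241  0.0165]
```

>>> {"fn": "drive_tool", "kwargs": {
  "steps": [
    [0,0,-0.1,0],
    [0,0,-0.15,0],
    [0,0,-0.2,0],
    [0,0,-0.2,0],
    [0,0,-0.06,0]
  ]
}}

```text
time: 9.1
ee_pos: [0.576, -0.0241, 0.105]
tool_rot: [0.551, 3.087, 0.003]
force: [1.5, 0.3, 0.3]
width: 0.0
grip_force: 0.0
```

>>> {"fn": "drive_tool", "kwargs": {
  "steps": [
    [-0.038,-0.177,0,0],
    [-0.038,-0.177,0,0],
    [-0.038,-0.177,0,0],
    [-0.038,-0.177,0,0],
    [-0.038,-0.177,0,0]
  ]
}}

```text
time: 9.52
ee_pos: [0.5584, -0.1324, 0.1008]
tool_rot: [0.551, 3.092, 0.001]
force: [0.6, -0.3, -0.2]
width: 0.0001
grip_force: 0.0
```

>>> {"fn": "drive_tool", "kwargs": {
  "steps": [
    [-0.038,-0.177,0,0],
    [-0.038,-0.177,0,0],
    [-0.038,-0.177,0,0],
    [-0.038,-0.177,0,0],
    [-0.038,-0.177,0,0]
  ]
}}

```text
time: 9.93
ee_pos: [0.5431, -0.2401, 0.1008]
tool_rot: [0.551, 3.092, 0.0]
force: [-0.1, -0.2, -0.2]
width: -0.0003
grip_force: 0.0
```

>>> {"fn": "drive_tool", "kwargs": {
  "steps": [
    [0,0,0.2,0],
    [0,0,0.2,0],
    [0,0,0.15,0],
    [0,0,0.07,0],
    [0,0,0,0]
  ]
}}

```text
time: 10.35
ee_pos: [0.5423, -0.2387, 0.0243]
tool_rot: [-0.551, -3.091, -0.001]
force: [-1.3, 0.5, 1.9]
width: 0.0003
grip_force: 0.9
```

>>> {"fn": "drive_tool", "kwargs": {
  "steps": [
    [0,0,0.03,0],
    [0,0,0.03,0],
    [0,0,0.03,0],
    [0,0,0,0],
    [0,0,0,0]
  ]
}}

```text
time: 10.77
ee_pos: [0.5441, -0.2394, 0.0155]
tool_rot: [0.551, 3.091, -0.0]
force: [-0.6, 0.0, 7.5]
width: 0.0001
grip_force: 2.9
```

```bash
python3 -c "
from h import *
for i in range(4): p,W=pad(.544,-.239)"
```

```text
pad z [0.0455 0.0522 0.0581 0.0611] 161 F [-1.75 -0.01  6.15] ee [ 0.5441 -0.2394  0.0156]
pad z [0.0455 0.0515 0.0576 0.0602] 157 F [-0.87  0.26  6.03] ee [ 0.5441 -0.2394  0.0156]
pad z [0.0456 0.0515 0.0579 0.0602] 150 F [-0.98 -0.31  5.35] ee [ 0.5441 -0.2394  0.0156]
pad z [0.0457 0.0524 0.0577 0.0606] 155 F [-1.03  1.21  5.83] ee [ 0.544  -0.2394  0.0156]
```

>>> {"fn": "drive_tool", "kwargs": {
  "steps": [
    [0,0,-0.1,0],
    [0,0,-0.15,0],
    [0,0,-0.2,0],
    [0,0,-0.2,0],
    [0,0,-0.08,0]
  ]
}}

```text
time: 11.38
ee_pos: [0.5445, -0.2399, 0.1062]
tool_rot: [0.551, 3.088, -0.0]
force: [0.4, -0.1, 0.3]
width: 0.0002
grip_force: 0.0
```

Left takes about 2.3 N at 11 mm, middle about 10.3 N at 9 mm and right about 5.9 N at 10.5 mm, so left is the softest. Next is its tag at (0.484, 0.254). The contact offset is about 30 mm, so fully down should be at ee z of about 0.002.

>>> {"fn": "drive_tool", "kwargs": {
  "steps": [
    [0.126,0.246,0,0],
    [0.126,0.246,0,0],
    [0.126,0.246,0,0],
    [0.126,0.246,0,0],
    [0.126,0.246,0,0]
  ]
}}

```text
time: 11.8
ee_pos: [0.5227, -0.073, 0.1024]
tool_rot: [0.551, 3.093, 0.0]
force: [0.4, 0.1, -0.3]
width: -0.0001
grip_force: 0.0
```

>>> {"fn": "drive_tool", "kwargs": {
  "steps": [
    [0.126,0.246,0,0],
    [0.126,0.246,0,0],
    [0.126,0.246,0,0],
    [0.126,0.246,0,0],
    [0.126,0.246,0,0]
  ]
}}

```text
time: 12.22
ee_pos: [0.5027, 0.0916, 0.1025]
tool_rot: [0.551, 3.092, 0.0]
force: [0.6, 0.8, -0.4]
width: 0.0003
grip_force: 0.0
```

>>> {"fn": "drive_tool", "kwargs": {
  "steps": [
    [0.126,0.246,0,0],
    [0.126,0.246,0,0],
    [0.126,0.246,0,0],
    [0.126,0.246,0,0],
    [0.126,0.246,0,0]
  ]
}}

```text
time: 12.63
ee_pos: [0.4828, 0.2563, 0.1024]
tool_rot: [0.551, 3.093, 0.0]
force: [-0.5, 0.1, -0.0]
width: 0.0001
grip_force: 0.0
```

```bash
python3 -c "
from h import *
p,W=cloud('scene');cv2.imwrite('pics/s3.png',cv2.resize(p[120:220,200:330,::-1],(780,600),interpolation=cv2.INTER_CUBIC))
V=W.reshape(-1,3);t=V[(abs(V[:,0]-.484)<.03)&(abs(V[:,1]-.254)<.03)&(V[:,2]>.04)&(V[:,2]<.055)];print(len(t),(t.min(0)+t.max(0))/2,np.median(t,0))
print(manip.observe()['ee_pos'])"
```

```text
45 [0.48499521 0.25147408 0.04460378] [0.48252123 0.24980067 0.04645499]
[0.48055524 0.26413935 0.10238332]
```

View pics/s3.png

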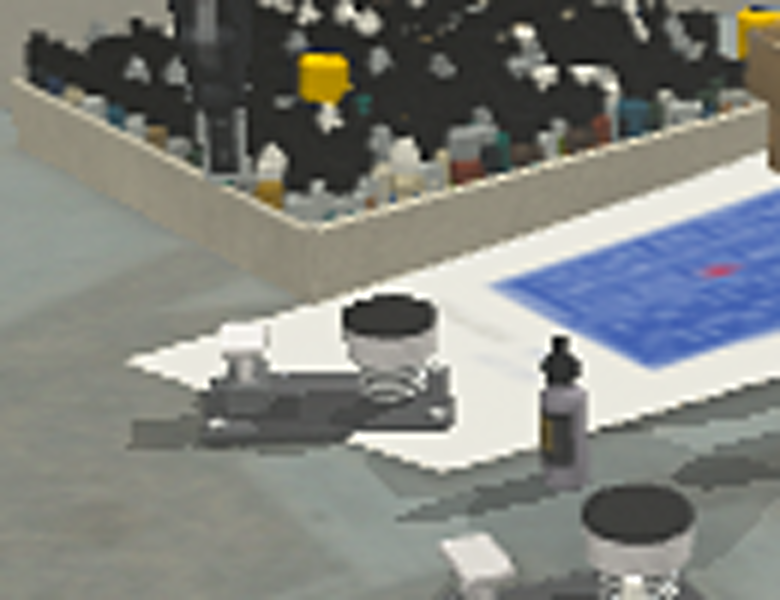

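The left tag and pad are up (crop 245,340 and 390,318), and the gripper is 11 mm too far in y. I correct that and go down.

>>> {"fn": "drive_tool", "kwargs": {
  "steps": [
    [-0.059,-0.076,0,0],
    [0,0,0.2,0],
    [0,0,0.2,0],
    [0,0,0.15,0],
    [0,0,0.07,0]
  ]
}}

```text
time: 13.1
ee_pos: [0.4856, 0.2422, 0.0255]
tool_rot: [-0.552, -3.091, 0.004]
force: [0.2, 0.4, -0.2]
width: -0.0001
grip_force: 0.0
```

>>> {"fn": "drive_tool", "kwargs": {
  "steps": [
    [0,0,0.03,0],
    [0,0,0.03,0],
    [0,0,0.03,0],
    [0,0,0,0],
    [0,0,0,0]
  ]
}}

```text
time: 13.52
ee_pos: [0.4872, 0.2439, 0.0176]
tool_rot: [0.551, 3.092, 0.001]
force: [-0.1, 0.3, -0.7]
width: 0.0
grip_force: 0.0
```

>>> {"fn": "drive_tool", "kwargs": {
  "steps": [
    [0,0,0.03,0],
    [0,0,0.03,0],
    [0,0,0.01,0],
    [0,0,0,0],
    [0,0,0,0]
  ]
}}

```text
time: 13.93
ee_pos: [0.4867, 0.2437, 0.0084]
tool_rot: [-0.551, -3.093, 0.0]
force: [0.3, -0.5, 1.1]
width: 0.0001
grip_force: 0.4
```

The earlier reading had overshot, so y is now 9 mm short of the tag centre. I lift slightly and re-centre.

>>> {"fn": "drive_tool", "kwargs": {
  "steps": [
    [0,0,-0.1,0],
    [0,0,-0.1,0],
    [0.045,0.07,0,0],
    [0,0,0,0],
    [0,0,0,0]
  ]
}}

```text
time: 14.35
ee_pos: [0.4843, 0.2545, 0.0328]
tool_rot: [0.549, 3.093, 0.001]
force: [-0.6, -0.6, 0.7]
width: 0.0
grip_force: 0.0
```

```bash
cat > t.py <<'E'
from h import *
for n in("scene","top"):
    p,W=cloud(n)
    V=W.reshape(-1,3);t=V[(abs(V[:,0]-.484)<.02)&(abs(V[:,1]-.253)<.022)&(V[:,2]>.027)&(V[:,2]<.052)];print(n,len(t),t[:,2].min(),np.percentile(t[:,2],[25,50,75,95]).round(4))
s=manip.observe();print(s['ee_pos'],s['force'])
E
python3 t.py
```

```text
scene 48 0.02810626125685559 [0.037  0.0382 0.0388 0.0398]Traceback (most recent call last):
  File "t.py", line 4, in <module>
    V=W.reshape(-1,3);t=V[(abs(V[:,0]-.484)<.02)&(abs(V[:,1]-.253)<.022)&(V[:,2]>.027)&(V[:,2]<.052)];print(n,len(t),t[:,2].min(),np.percentile(t[:,2],[25,50,75,95]).round(4))
                                                                                                                     ~~~~~~~~~~^^
    return umr_minimum(a, axis, None, out, keepdims, initial, where)
ValueError: zero-size array to reduction operation minimum which has no identity
```

The tag now stands at 38 mm, so it is moving. I push it the rest of the way.

>>> {"fn": "drive_tool", "kwargs": {
  "steps": [
    [0,0,0.1,0],
    [0,0,0.08,0],
    [0,0,0.04,0],
    [0,0,0.03,0],
    [0,0,0.015,0]
  ]
}}

```text
time: 14.87
ee_pos: [0.4842, 0.2531, 0.0022]
tool_rot: [-0.552, -3.091, 0.001]
force: [-19.3, -10.9, 52.7]
width: 0.0004
grip_force: 25.9
```

>>> {"fn": "drive_tool", "kwargs": {
  "steps": [
    [0,0,0.01,0],
    [0,0,0,0],
    [0,0,0,0],
    [0,0,0,0],
    [0,0,0,0]
  ]
}}

```text
time: 15.28
ee_pos: [0.4842, 0.2531, 0.0022]
tool_rot: [-0.552, -3.091, 0.0]
force: [-18.0, -9.7, 43.7]
width: -0.0003
grip_force: 22.0
```

The tag is at its stop. I back off and check.

>>> {"fn": "drive_tool", "kwargs": {
  "steps": [
    [0,0,-0.05,0],
    [0,0,-0.1,0],
    [0,0,-0.2,0],
    [0,0,-0.25,0],
    [0,0,-0.25,0]
  ]
}}

```text
time: 15.7
ee_pos: [0.484, 0.253, 0.1022]
tool_rot: [-0.551, -3.092, 0.002]
force: [-0.1, -0.2, 0.2]
width: 0.0006
grip_force: 0.0
```

>>> {"fn": "drive_tool", "kwargs": {
  "steps": [
    [0,0,-0.2,0],
    [0,0,0,0],
    [0,0,0,0],
    [0,0,0,0],
    [0,0,0,0]
  ]
}}

```text
time: 16.12
ee_pos: [0.4839, 0.253, 0.1242]
tool_rot: [-0.551, -3.091, 0.003]
force: [0.4, -1.3, -0.6]
width: -0.0001
grip_force: 0.0
```

```bash
sed -i 's/("scene","top")/("scene",)/' t.py; python3 - <<'E'
exec(open("t.py").read())
W0=np.load("scene0.npy").reshape(-1,3)
for x,y in((.555,.228),(.575,-.024),(.544,-.239),(.499,-.019),(.468,-.238)):
    for A in(W0,V):
        q=A[(np.hypot(A[:,0]-x,A[:,1]-y)<.03)&(A[:,2]>.04)&(A[:,2]<.062)];print(x,y,((q.min(0)+q.max(0))/2).round(3),np.median(q[:,2]).round(4))
cv2.imwrite('pics/s4.png',p[...,::-1])
E
```

```text
scene 48 0.027305161980255288 [0.0309 0.0318 0.0329 0.0335]
[0.48390046 0.25301267 0.12417033] [-0.06745459 -0.4924235  -0.29370978]
0.555 0.228 [0.556 0.228 0.049] 0.0551
0.555 0.228 [0.556 0.228 0.05 ] 0.055
0.575 -0.024 [ 0.575 -0.023  0.049] 0.0552
0.575 -0.024 [ 0.574 -0.024  0.05 ] 0.0556
0.544 -0.239 [ 0.544 -0.239  0.05 ] 0.0556
0.544 -0.239 [ 0.544 -0.238  0.05 ] 0.0555
0.499 -0.019 [ 0.499 -0.02   0.046] 0.0496
0.499 -0.019 [ 0.499 -0.02   0.046] 0.0496
0.468 -0.238 [ 0.468 -0.238  0.044] 0.0464
0.468 -0.238 [ 0.468 -0.238  0.045] 0.0463
```

View pics/s4.png

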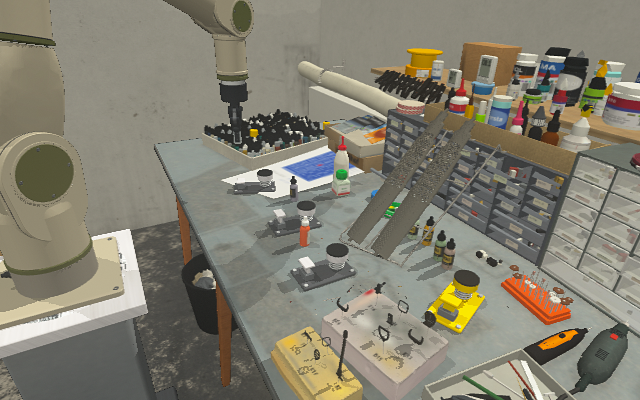

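The left tag at (243,184) is down to 32 mm. The other two tags, all the pads and the bystanders are where they were, and the gripper is clear.

```bash
python3 -c "
from workcell import manip
print(manip.job_done())"
```

```text
the job is handed in; nothing more can be done
None
```

I pressed all three pads left to right, found the left mount softest (about 2.3 N at 11 mm, against about 10 N middle and 6 N right), pushed its tag fully down to 32 mm with the other two still up, and handed the job in; no verdict was returned.

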